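# Open the test-lead case by its hidden latch

### The job

Open the grey instrument case: its press-in latch sits in a finger cup out of sight, somewhere along the shallow window under the lid's front rim, so slide a shut fingertip lightly along the window until it drops into the cup and push the latch paddle in to free the lid. Then raise the lid by its front rim to at least 60 degrees and leave it standing open, let go. Feel gently, never pushing on anything with more than about 30 N, and leave the other things on the bench where they are.

Things in the scene. Friction and masses are not known exactly. Their poses are not given: they have to be found in the camera images.
- case: grey plastic instrument case, 200 deep (x) x 420 wide (y) mm, fixed to the bench; body 105 mm high, 117 with the shut lid. Origin: centre of the underside. Its front is its own -x side and faces about to the robot's left; y runs along the front, z up. The front face is the plane x = -100 mm and rigid. Only low things, up to 35 mm, lie in front of its window.
- window (a point): middle of the shallow window in the case's front, on the face of its rigid black panel (case frame x = -98, y = 0, height 61 mm). The window is cut back 2 mm, 180 mm wide (y), 30 to 92 mm above the bench; the panel is flat except for the cup, black like it. The lid's rim overhangs it: a fingertip comes to it tilted about 45 degrees, from the front and above.
- catch (a joint): travel of the latch paddle, m: 0 at rest, 0.007 fully in (towards +x of the case), springs back; 4 to 7 N push it in, at 0.0045 the lid is freed and two spring pins lift it ajar. The paddle, 46 x 50 mm, is the back of the finger cup, 8 mm behind the panel. Cup: 50 wide, 34 to 88 mm above the bench, its middle anywhere from y = -60 to +60 mm of the case (not measured).
- lid (a joint): angle of the lid, rad: 0 shut, about 0.11 when sprung ajar (front rim 23 mm higher), 1.75 at its stop, leaning back. The hinge is stiff: the lid stays at any angle where it is left; about 5 N across the rim raises it. Shut, it cannot be lifted until the latch is pushed in.
- lid_hinge (a point): middle of the lid's hinge line, along y of the case at its back top edge (case frame x = +100 mm, height 105 mm).
- lid_rim (a point): middle of the lower front edge of the lid's rim; moves with the lid. The lid is a plate 12 mm thick, 430 mm wide, 210 mm from hinge to front, reaching 10 mm out in front of the case's face, with a 4 mm thick rim turned down 10 mm along its front. Shut, this point is at case frame x = -110 mm, height 95 mm.
- tumbler: clear glass tumbler, 76 mm across, 100 mm tall, in front of the far end of the case; leave it alone. Origin: centre of the underside.
- brick: black power adapter, 95 x 52 x 32 mm, in front of the near end of the case; leave it alone. Origin: centre of the underside.
- phone: black phone, 150 x 74 x 9 mm, lying in front of the case; leave it alone. Origin: centre of the underside.
- pebble0: flat dark pebble, 36 mm across, 13 mm high, lying in front of the case; leave it alone. Origin: centre of the underside.
- pebble1: flat dark pebble, 36 mm across, 13 mm high, lying in front of the case; leave it alone. Origin: centre of the underside.
- pebble2: flat dark pebble, 36 mm across, 13 mm high, lying in front of the case; leave it alone. Origin: centre of the underside.
- pen: pen, 140 mm long, 10 mm thick, lying in front of the case; leave it alone. Origin: centre of the underside.

How it is judged:
On the way:
1. the latch paddle is pushed in far enough to free the lid (value of joint catch above 0.0045 m), for 0.05 s.
At the end, for the whole second after the job is handed in: the lid stands open at 1.0 rad or more, at rest and let go (value of joint lid above 1 rad and velocity of joint lid between -0.05 and 0.05 rad/s); the robot touches nothing.
It fails at once if pushed on anything with more than 30 N (contact force between any of the fingers, the arm and anything else above 30 N).
It fails at once if a bystander (tumbler, power adapter, phone, pebble or pen) is moved by more than 20 mm (distance of any of tumbler, brick, phone, pebble0, pebble1, pebble2, pen from where it was at the start of the episode above 0.02 m).
It also fails if it takes over 64 s, if anything falls off the work surface, if the arm or the gripper's body presses on something with over 40 N, if the wrist force passes 120 N, or if a joint passes its speed limit or range.

### The arm

A 7-joint arm with a two-finger parallel gripper is mounted at the origin on the work surface. World frame = base frame: x ahead of the robot, y to its left, z up, the work surface at z = 0. Lengths are in m, angles in rad, forces in N, time in s.
With the tool pointing down it reaches from about 0.4 to 0.875 m from the base axis. Payload 6.5 kg.
Tool frame: the origin (TCP) lies at the very end of the fingers, on their centre line; the grasp point (between the pads) lies 19 mm behind it (pinch_z is the distance from the TCP to the grasp point, in m); z points along the fingers, y is the line along which they close (so a half turn about z gives the same grasp; the last joint's range is limited). The gripper opens to 88 mm and grips with 3 to 60 N. Pads are 18 mm wide; open, the fingers measure 123 mm over their backs; the gripper's body (75 mm by 187 mm) begins 45 mm behind the grasp point.
Start: joints at [1.233, 0.536, -0.004, 1.538, 0.003, 1.067, -0.071], TCP at [0.174, -0.626, 0.239] pointing down, gripper open.
Joint ranges: [-2.7, 2.7], [-0.37, 2.16], [-1.27, 1.26], [0.24, 2.4], [-1.31, 4.45], [0.19, 1.91], [-2.76, 2.76]. Speed limits (rad/s): [2.39, 2.39, 3.14, 3.14, 3.14, 3.14, 3.14].

### API

Orientations are given as a unit quaternion [x, y, z, w].
In Python, from workcell import * gives the robot as it stands. The module is installed in compiled form; this text tells all that it offers. Calls block until the motion is done:
- reach(position, orientation): joint-space move of the TCP to a pose.
- servo_line(position, orientation=None, max_speed=0.15): straight line of the TCP; orientation=None keeps the orientation; max_speed is the mean speed in m/s.
- set_joints(angles): joint-space move.
- grip(opening, effort=None): finger opening in m; effort is the grip in N (None keeps the last); returns when the fingers have stopped.
- sleep(seconds).
- ik(position, orientation): joint angles nearest the present ones, or None.
- sense(): the state.
- camera(name): name is "side" or "top"; returns the picture (384x512x3 uint8, blue, green, red); there is no depth.
- camera_model(name): a dict with "fx", "fy", "cx", "cy" (pixels), "camera_from_world" (4x4, takes a point from world to camera coordinates). Camera axes: x right, y up, looking along -z (the intrinsics and any distortion apply to the point x, -y, -z); pixel columns grow to the right and rows downward; lengths in m; the calibration is good to about 2 mm. A picture is of the moment at which its call begins. camera_model takes no time and is no camera call.
A pose or a line that the arm cannot do raises MotionError and nothing moves.
- finish_job(): hands the job in; it is judged then, once.
The state is a dict: "clock": time; "qpos": joint angles; "joint_velocities": joint speeds; "joint_torque": joint torques, N m; "eef_pos": TCP position; "orientation": TCP orientation; "wrist_force": force on the tool from outside, world axes, zero at the start; "torque": the same for the moment, N m; "gripper_width": finger opening in m; "grasp_force": force on a finger pad.
Only numpy, scipy, OpenCV 4.12 (cv2) and the standard library are available. Lean on these libraries where they do the work, as an engineer would, in place of code of your own. Each camera call takes 0.05 s, during which the arm holds its last target. There are 200 camera calls.

## Working session

There is one attempt and no reset: what is moved stays moved. The work goes in short steps, each a Python script; the robot and the scene stay as the last script left them, time stands still between calls to the robot, and variables do not carry over. Pictures are saved under pics/ and viewed, at most 10 in all, crops included, and the job is handed in when it is done.

```bash
mkdir -p pics; python3 - <<'E'
from workcell import *
import cv2,numpy as np
for n in("side","top"):
    im=camera(n);cv2.imwrite(f"pics/{n}0.png",im)
    m=camera_model(n);print({k:(np.round(v,4).tolist() if k=="camera_from_world" else v) for k,v in m.items()})
s=sense();print(s)
E
```

```text
{'fx': 427.85151451573, 'fy': 427.85151451573, 'cx': 253.41902951731765, 'cy': 183.73482659749004, 'camera_from_world': [[-0.7248, -0.689, 0.0038, 0.4927], [0.5096, -0.5323, 0.676, -0.2859], [-0.4637, 0.4919, 0.7369, -0.7226], [0.0, 0.0, 0.0, 1.0]]}
{'fx': 434.4576633350014, 'fy': 434.4576633350014, 'cx': 256.00281262985584, 'cy': 193.92411846010842, 'camera_from_world': [[0.2109, -0.9775, 0.0057, -0.0015], [0.9549, 0.2072, 0.2126, -0.5988], [-0.209, -0.0394, 0.9771, -0.7319], [0.0, 0.0, 0.0, 1.0]]}
{'clock': 0.1, 'qpos': array([ 1.23277245,  0.53711011, -0.00442459,  1.53876318,  0.00260848,
        1.06727532, -0.07122379]), 'joint_velocities': array([-0.00017641, -0.00143369, -0.00176115, -0.00278831,  0.00153807,
       -0.00030707,  0.00107272]), 'joint_torque': array([ 2.84892485e-03, -5.72078347e+01,  9.94045325e-01, -2.52232486e+01,
       -5.61241549e-02,  1.33647010e-02,  4.02900582e-05]), 'eef_pos': array([ 0.17434839, -0.62561407,  0.23791839]), 'orientation': array([ 9.90775178e-01,  1.35513640e-01, -1.68685391e-04, -7.56600842e-04]), 'wrist_force': array([-0.5879401 , -0.42959342, -0.66513964]), 'torque': array([-0.0557542 , -0.00615522, -0.07663374]), 'grasp_force': 0.0, 'gripper_width': 0.08835272333646792}
```

View pics/side0.png

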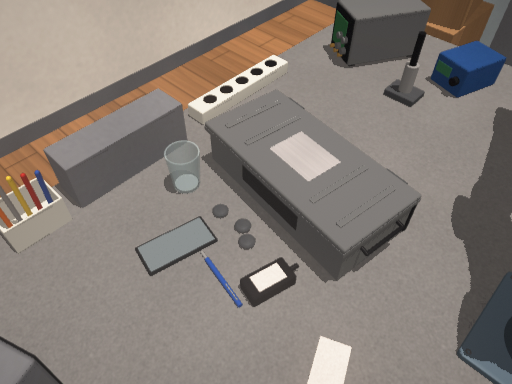

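View pics/top0.png

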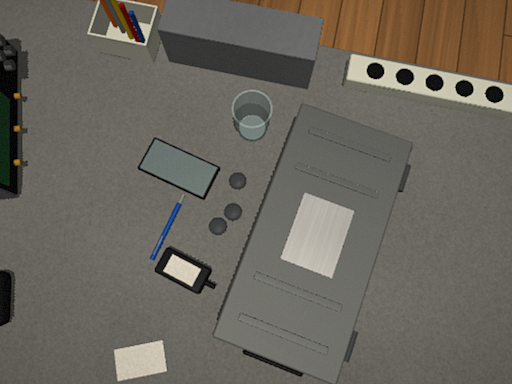

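The side view shows the case, with its front window at (270,195). The top view shows the lid corners near (303,104), (412,145) and (215,337). Three pebbles (217–240,180–227), the phone, the pen and the adapter lie in front, and the tumbler is at (252,115).

```bash
cat > h.py <<'E'
from workcell import *
import cv2,numpy as np
from scipy.spatial.transform import Rotation as R
def cast(n,uv,z):
    m=camera_model(n);T=np.array(m["camera_from_world"]);Rc,t=T[:3,:3],T[:3,3]
    d=Rc.T@np.array([(uv[0]-m["cx"])/m["fx"],-(uv[1]-m["cy"])/m["fy"],-1]);o=-Rc.T@t
    return o+d*(z-o[2])/d[2]
def proj(n,p):
    m=camera_model(n);T=np.array(m["camera_from_world"]);c=T[:3,:3]@p+T[:3,3]
    return np.array([m["fx"]*c[0]/-c[2]+m["cx"],m["fy"]*-c[1]/-c[2]+m["cy"]])
E
python3 - <<'E'
from h import *
im=cv2.imread("pics/top0.png")
print([im[y,x].tolist() for x,y in[(300,150),(360,170),(250,320),(270,180),(200,320),(380,300),(290,120)]])
g=cv2.medianBlur(im,5).astype(int)
ref=np.median([g[y,x] for x,y in[(300,150),(360,170),(290,270)]],axis=0)
m=(np.abs(g-ref).max(2)<9).astype(np.uint8)*255
m=cv2.morphologyEx(m,cv2.MORPH_OPEN,np.ones((5,5)));
c=max([c for c in cv2.findContours(m,0,2)[0] if cv2.pointPolygonTest(cv2.convexHull(c),(300,200),False)>0],key=cv2.contourArea)
P=np.array([cast("top",p[0],.117)[:2] for p in cv2.convexHull(c)],np.float32)
r=cv2.minAreaRect(P);print(r,cv2.boxPoints(r))
for uv in[(303,104),(412,145),(215,337)]:print(cast("top",uv,.117))
for uv in[(207,124),(278,94),(412,190)]:print(cast("side",uv,.117))
o=cv2.resize(im[90:384,190:430],None,fx=2,fy=2);cv2.drawContours(o,[(c-[190,90])*2],-1,(0,0,255),1)
s=cv2.imread("pics/side0.png")[90:270,190:420];s=cv2.resize(s,(320,250*1))
cv2.imwrite("pics/a.png",o)
E
```

```text
[[95, 99, 101], [96, 100, 99], [113, 118, 119], [66, 72, 72], [95, 102, 105], [103, 111, 113], [100, 107, 110]]
((0.5968314409255981, -0.08746671676635742), (0.5777424573898315, 0.4442823827266693), 5.036834716796875) [[ 0.2895726   0.10845488]
 [ 0.32857883 -0.33411187]
 [ 0.9040903  -0.28338832]
 [ 0.86508405  0.15917844]]
[0.75326468 0.07555823 0.117     ]
[ 0.71833025 -0.12606144  0.117     ]
[0.33232451 0.13771369 0.117     ]
[0.74673783 0.07886849 0.117     ]
[ 0.7072512  -0.11328494  0.117     ]
[ 0.32043235 -0.059281    0.117     ]
```

View pics/a.png

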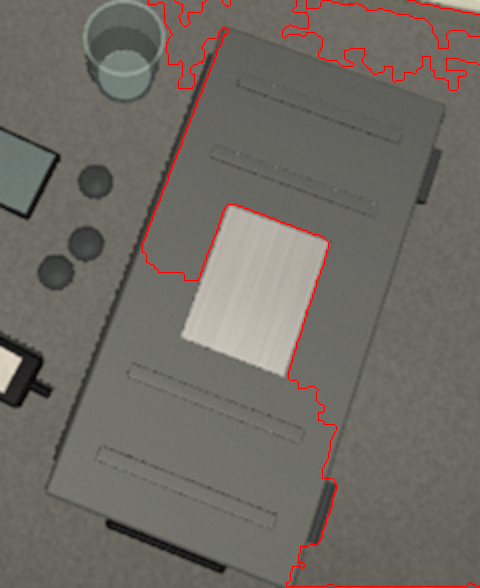

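```bash
cat >> h.py <<'E'
# lid corners in the top view: far-left, far-right, near-right, near-left
px=[(301,103.5),(412,142.5),(335,383.5),(213.5,336)]
W=np.array([cast("top",p,.117) for p in px])[:,:2]
L=np.array([(-.11,.215),(.1,.215),(.1,-.215),(-.11,-.215)])
def rigid(a,b):
    ac,bc=a-a.mean(0),b-b.mean(0);th=np.arctan2((ac[:,0]*bc[:,1]-ac[:,1]*bc[:,0]).sum(),(ac*bc).sum())
    Rm=np.array([[np.cos(th),-np.sin(th)],[np.sin(th),np.cos(th)]]);return th,b.mean(0)-Rm@a.mean(0)
TH,O=rigid(L,W)
RC=R.from_euler("z",TH);O3=np.r_[O,0]
def w(p): return RC.apply(p)+O3        # case -> world
def cs(p): return RC.inv().apply(np.asarray(p)-O3)
def quat(tilt=45,flip=1):              # tool z tilted below horizontal, tool y along case y
    a=np.radians(tilt);z=np.array([np.cos(a),0,-np.sin(a)]);y=np.array([0,flip,0.])
    return (RC*R.from_matrix(np.c_[np.cross(y,z),y,z])).as_quat()
E
python3 - <<'E'
from h import *
Rm=RC.as_matrix()[:2,:2];print(np.degrees(TH),O,"res",np.round((L@Rm.T+O-W)*1e3,1).tolist())
for n,uv,z in[("tumbler",(252,127),0),("brick",(184,270),.03),("phone",(180,167),.009),("p0",(237,181),.01),("p1",(233,212),.01),("p2",(218,226),.01)]:
    print(n,np.round(cs(cast("top",uv,z))*1e3))
for p in[(-.11,.215,.117),(.1,.215,.117),(.1,-.215,.117),(-.098,.09,.092),(-.098,-.09,.092),(-.098,.09,.03),(-.098,-.09,.03)]:
    print(p,"side",proj("side",w(p)).round())
for f in(1,-1):
  for p in[(-.2,0,.2),(-.13,-.06,.06),(-.13,.06,.06),(-.09,-.06,.056),(-.09,.06,.056),(-.11,0,.105),(.03,0,.30),(.03,.05,.30),(-.05,0,.35)]:
    q=ik(w(p),quat(45,f));print(f,p,w(p).round(3),None if q is None else np.round(q,2))
E
```

```text
-98.45715721651098 [0.52773061 0.00323929] res [[3.1, 1.2], [2.8, -1.9], [-3.8, -2.6], [-2.1, 3.3]]
tumbler [-191.  181.    0.]
brick [-205. -135.   30.]
phone [-294.   49.    9.]
p0 [-177.   62.   10.]
p1 [-162.    1.   10.]
p2 [-179.  -35.   10.]
(-0.11, 0.215, 0.117) side [203. 122.]
(0.1, 0.215, 0.117) side [276.  88.]
(0.1, -0.215, 0.117) side [423. 194.]
(-0.098, 0.09, 0.092) side [242. 159.]
(-0.098, -0.09, 0.092) side [299. 212.]
(-0.098, 0.09, 0.03) side [242. 179.]
(-0.098, -0.09, 0.03) side [297. 231.]
1 (-0.2, 0, 0.2) [0.557 0.201 0.2  ] [-0.27  0.95 -0.76  1.34  0.9   1.86 -1.28]
1 (-0.13, -0.06, 0.06) [0.488 0.141 0.06 ] [-0.31  0.98 -0.56  1.64  0.86  1.51 -1.43]
1 (-0.13, 0.06, 0.06) [0.606 0.123 0.06 ] [-0.39  1.03 -0.3   1.37  0.78  1.48 -1.14]
1 (-0.09, -0.06, 0.056) [0.482 0.101 0.056] [-0.32  0.92 -0.45  1.72  0.83  1.41 -1.39]
1 (-0.09, 0.06, 0.056) [0.6   0.083 0.056] [-0.36  1.   -0.26  1.45  0.79  1.42 -1.13]
1 (-0.11, 0, 0.105) [0.544 0.112 0.105] [-0.3   0.91 -0.46  1.56  0.83  1.53 -1.25]
1 (0.03, 0, 0.3) [ 0.523 -0.026  0.3  ] [ 0.08  0.58 -0.71  1.7   0.
[... 261 characters left out ...]
 1.87]
-1 (-0.13, -0.06, 0.06) [0.488 0.141 0.06 ] [-0.02  1.24 -1.08  1.62  1.18  1.88  1.52]
-1 (-0.13, 0.06, 0.06) [0.606 0.123 0.06 ] [-0.07  1.21 -0.9   1.35  1.2   1.82  1.82]
-1 (-0.09, -0.06, 0.056) [0.482 0.101 0.056] [ 0.05  1.23 -1.08  1.7   1.21  1.85  1.52]
-1 (-0.09, 0.06, 0.056) [0.6   0.083 0.056] [-0.01  1.2  -0.9   1.42  1.22  1.79  1.82]
-1 (-0.11, 0, 0.105) [0.544 0.112 0.105] [-0.05  1.08 -0.9   1.54  1.09  1.78  1.74]
-1 (0.03, 0, 0.3) [ 0.523 -0.026  0.3  ] [ 0.29  0.74 -1.07  1.68  1.03  1.88  2.  ]
-1 (0.03, 0.05, 0.3) [ 0.573 -0.034  0.3  ] [ 0.2   0.73 -0.9   1.57  1.03  1.82  2.12]
-1 (-0.05, 0, 0.35) [0.535 0.053 0.35 ] [-0.05  0.6  -0.72  1.53  0.83  1.84  2.12]
```

```bash
python3 - <<'E'
from h import *
grip(0.0,10)
s=sense();p=s["eef_pos"];servo_line(p+[0,0,.13],max_speed=.25)
reach(w((-.2,-.05,.2)),quat());print(sense()["clock"])
servo_line(w((-.13,-.052,.056)),max_speed=.2)
sleep(.3)
for i in range(5):
    s=sense();print(s["clock"],RC.inv().apply(s["wrist_force"]).round(2),(cs(s["eef_pos"])*1e3).round(1),s["gripper_width"])
t=s["clock"];p=cs(s["eef_pos"]);servo_line(w((-.127,-.052,.056)),max_speed=.03);s=sense();print(s["clock"]-t,RC.inv().apply(s["wrist_force"]).round(2),(cs(s["eef_pos"])*1e3).round(1))
cv2.imwrite("pics/b.png",camera("side"))
E
```

```text
5.3083
6.5583 [ 0.44 -0.17 -0.22] [-130.5  -51.8   56.5] 0.0008297342671396714
6.5583 [ 0.44 -0.17 -0.22] [-130.5  -51.8   56.5] 0.0008297342671396714
6.5583 [ 0.44 -0.17 -0.22] [-130.5  -51.8   56.5] 0.0008297342671396714
6.5583 [ 0.44 -0.17 -0.22] [-130.5  -51.8   56.5] 0.0008297342671396714
6.5583 [ 0.44 -0.17 -0.22] [-130.5  -51.8   56.5] 0.0008297342671396714
0.25 [ 0.42 -0.07 -0.22] [-126.7  -51.9   56.1]
```

View pics/b.png

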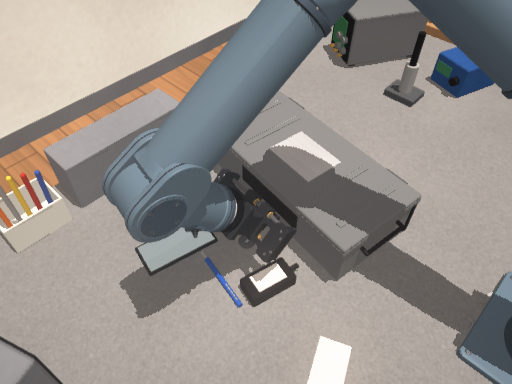

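```bash
cat >> h.py <<'E'
def F(): return RC.inv().apply(sense()["wrist_force"])
def at(): return cs(sense()["eef_pos"])
E
cat > feel.py <<'E'
from h import *
import sys
y,yend,dy=[float(a)/1e3 for a in sys.argv[1:4]]
c=np.array([at()[0],y,.056]);b=F()
def go(v=.03): servo_line(w(c),max_speed=v);return -(F()-b)   # reaction, + = pushing in x
while c[0]<-.09:
    c[0]+=.0015;f=go()
    if f[0]>2:break
print("contact",(at()*1e3).round(1),f.round(1),sense()["clock"])
xs=[c[0]]
while (yend-c[1])*np.sign(dy)>0 and c[0]<-.085:
    c[0]+=np.clip(3.5-f[0],-4,4)*.0003
    c[1]+=dy;f=go()
    k=0
    while f[0]<1.5 and k<6: c[0]+=.0012;f=go();k+=1
    xs.append(at()[0]);print((at()*1e3).round(1),(c[0]*1e3).round(1),f.round(1))
    if k>=4 or np.linalg.norm(f)>14:break
print("clock",sense()["clock"])
E
python3 feel.py -52 42 5
```

```text
contact [-105.1  -52.    56. ] [ 2.7 -0.5 -0.8] 10.6083
[-104.9  -47.2   55.8] -104.1 [3.7 1.5 0.2]
[-104.8  -42.1   55.8] -104.2 [ 3.7  1.5 -0.1]
[-104.8  -37.2   55.8] -104.2 [4.5 2.1 1.2]
[-104.8  -32.    55.9] -104.5 [3.7 1.5 0.2]
[-104.8  -27.    56. ] -104.6 [3.6 2.  0.5]
[-104.8  -21.8   56. ] -104.6 [4.2 0.4 1.1]
[-104.8  -16.9   56. ] -104.8 [2.7 1.5 0.2]
[-104.7  -11.8   56. ] -104.6 [3.5 1.5 0.4]
[-104.7   -6.8   56. ] -104.6 [3.9 0.7 0.9]
[-104.7   -2.    56. ] -104.7 [3.2 1.8 0.1]
[-104.6    3.2   56. ] -104.6 [4.2 1.  0.4]
[-104.7    8.2   56. ] -104.8 [ 2.7  0.7 -0.3]
[-104.4   13.4   56. ] -104.6 [2.4 1.  0.2]
[-104.3   18.3   56. ] -104.2 [ 3.6  2.2 -0.2]
[-104.3   23.6   56.1] -104.3 [3.3 0.4 0.3]
[-104.2   28.4   56. ] -104.2 [3.4 0.2 0.1]
[-101.5   32.9   56. ] -100.6 [ 4.  -0.   0.3]
[-96.6  38.   56. ] -96.0 [2.5 0.2 0.5]
clock 18.0583
```

```bash
python3 - <<'E'
from h import *
c=at();c[2]=.056;b=F()
c[0]=-.0960
for i in range(9):
    c[0]+=.001;servo_line(w(c),max_speed=.03);f=F();print((at()*1e3).round(1),f.round(1))
    if np.linalg.norm(f)>16 or at()[0]>-.0893:break
sleep(.2)
print(sense()["clock"],F().round(1));cv2.imwrite("pics/c.png",camera("top"))
E
```

```text
[-96.3  37.9  56. ] [-5.4 -1.1  0.7]
[-96.   37.9  56. ] [-6.9  0.2  0.7]
[-95.4  37.9  56. ] [-7.4 -0.2  0.5]
[-94.5  37.9  56. ] [-8.7 -0.2  0.2]
[-93.   37.9  55.9] [-6.4 -0.1  1.7]
[-90.7  37.9  55.9] [-4.3 -0.3  0.3]
[-89.3  37.9  55.9] [-6.  -0.8  1. ]
20.0083 [-4.7  0.2 -0.3]
```

View pics/c.png

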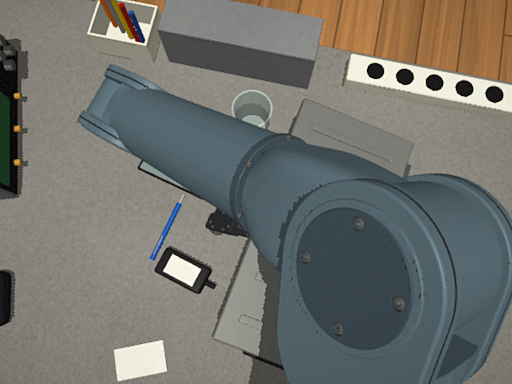

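The force rose to 8.7 N, then dropped as the paddle travelled 7 mm, so the latch has snapped. I'll back out and check whether the lid is ajar.

```bash
python3 - <<'E'
from h import *
y=at()[1]
servo_line(w((-.15,y,.056)),max_speed=.08)
servo_line(w((-.15,0,.11)),max_speed=.15);sleep(.2)
print(sense()["clock"],F().round(2))
for n in("side","top"):cv2.imwrite(f"pics/d{n}.png",camera(n))
im=cv2.imread("pics/dside.png")[70:300,160:450];o=cv2.resize(im,None,fx=2.5,fy=2.5)
h=np.radians(0);
for a,col in((0,(0,255,0)),(.11,(0,0,255))):
    for yy in(-.215,.215):
        # lid top front corner at angle a
        v=np.array([-.21*np.cos(a)+.012*np.sin(a),.21*np.sin(a)+.012*np.cos(a)])
        u=(proj("side",w((.1+v[0],yy,.105+v[1])))-[160,70])*2.5
        cv2.circle(o,tuple(int(t) for t in u),4,col,1)
cv2.imwrite("pics/d.png",o)
E
```

```text
21.7667 [-0.05  0.04  0.1 ]
```

View pics/d.png

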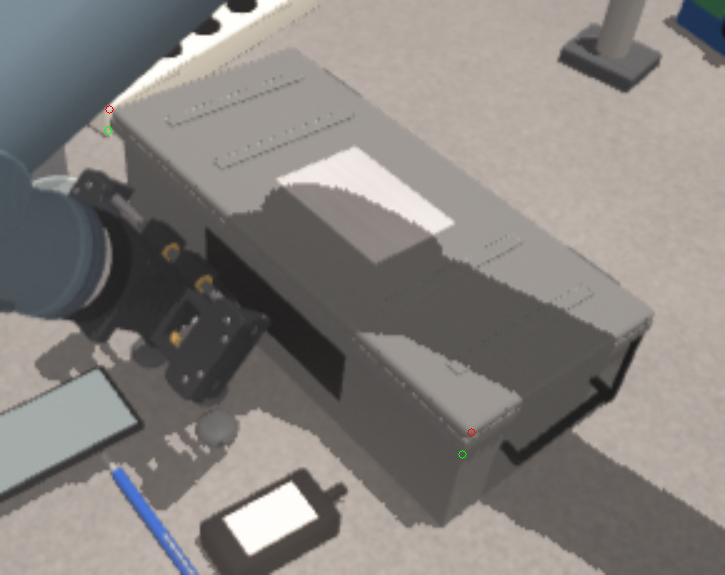

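The lid's front corners match the ajar prediction (red circles, (109,109) and (471,432)), so it is free. Next I'll put the fingertip under the rim and raise the lid along the hinge arc.

```bash
cat > lift.py <<'E'
from h import *
def tcp(a,s=.0096,d=0):
    x=-.21*np.cos(a)-.01*np.sin(a);z=.21*np.sin(a)-.01*np.cos(a);k=.7071*s
    return np.array([.1+x+k-.0064-d*.7071,0,.105+z-k-.0064-d*.7071])
q=quat();A=np.arange(.11,1.27,.0966)
print([ik(w(tcp(a)),q) is not None for a in A])
p=tcp(.11)-[0,0,.003]
servo_line(w((-.15,0,p[2])),max_speed=.1);b=F()
servo_line(w(p),max_speed=.04);print("in",(at()*1e3).round(1),(F()-b).round(1))
ok=np.linalg.norm(F()-b)<6
for a in A*ok:
    servo_line(w(tcp(a)),max_speed=.06);f=F()-b;print(round(a,2),(at()*1e3).round(1),f.round(1))
    if np.linalg.norm(f)>17: print("STOP");break
print(sense()["clock"]);cv2.imwrite("pics/e.png",camera("side"))
E
python3 lift.py
```

```text
[True, True, True, True, True, True, True, True, True, True, True, True, True]
in [-1.098e+02 -1.000e-01  1.019e+02] [ 0.7  0.3 -1.1]
0.11 [-1.099e+02 -1.000e-01  1.049e+02] [-0.4 -0.2 -1.9]
0.21 [-107.     0.2  126. ] [-0.3  0.4 -1.1]
0.3 [-1.025e+02  1.000e-01  1.458e+02] [-0.4  0.5 -1.7]
0.4 [-9.660e+01  1.000e-01  1.651e+02] [ 0.9  0.  -1.2]
0.5 [-8.860e+01  1.000e-01  1.838e+02] [1.4 0.2 0.3]
0.59 [-7.880e+01  1.000e-01  2.017e+02] [ 0.4  1.  -0.4]
0.69 [-6.740e+01  1.000e-01  2.185e+02] [ 0.4  0.5 -1.7]
0.79 [-5.440e+01  1.000e-01  2.341e+02] [ 0.8  1.3 -1.4]
0.88 [-3.990e+01  1.000e-01  2.484e+02] [ 0.1 -0.1 -1.1]
0.98 [-2.420e+01  1.000e-01  2.612e+02] [ 1.1  1.2 -0.8]
1.08 [-7.200e+00  1.000e-01  2.724e+02] [0.1 1.  0.2]
1.17 [ 10.7   0.  282. ] [ 0.2  0.1 -0.8]
1.27 [ 29.4   0.  289.8] [-0.1  0.4 -0.6]
29.4333
```

View pics/e.png

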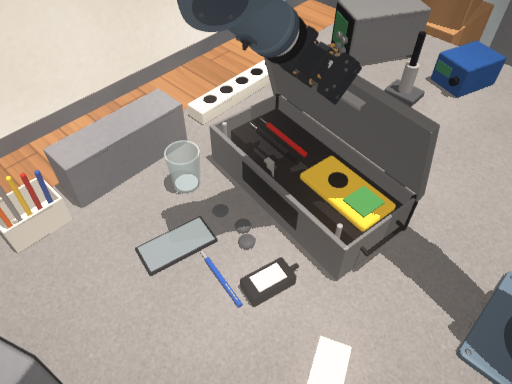

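The lid is raised and the bystanders are in place. I'll withdraw and check the lid angle.

```bash
python3 - <<'E'
from h import *
p=at();d=np.array([-.7071,0,-.7071]);b=np.array([-.7071,0,.7071])
p=p+d*.012;servo_line(w(p),max_speed=.05)
p=p+b*.08
try: servo_line(w(p),max_speed=.1)
except MotionError:
    p=p-b*.08+np.array([-.12,0,.0]);servo_line(w(p),max_speed=.1)
sleep(.5);print(sense()["clock"],(at()*1e3).round(),F().round(2))
im=camera("side");o=im.copy()
for a,col in((1.0,(0,0,255)),(1.27,(0,255,0))):
    for yy in(-.215,.215):
        x=-.21*np.cos(a)-.01*np.sin(a);z=.21*np.sin(a)-.01*np.cos(a)
        cv2.circle(o,tuple(int(t) for t in proj("side",w((.1+x,yy,.105+z)))),3,col,1)
cv2.imwrite("pics/f.png",cv2.resize(o[:300,120:500],None,fx=2,fy=2))
E
```

```text
31.3083 [-36.   0. 338.] [ 0.54  0.48 -0.61]
```

View pics/f.png

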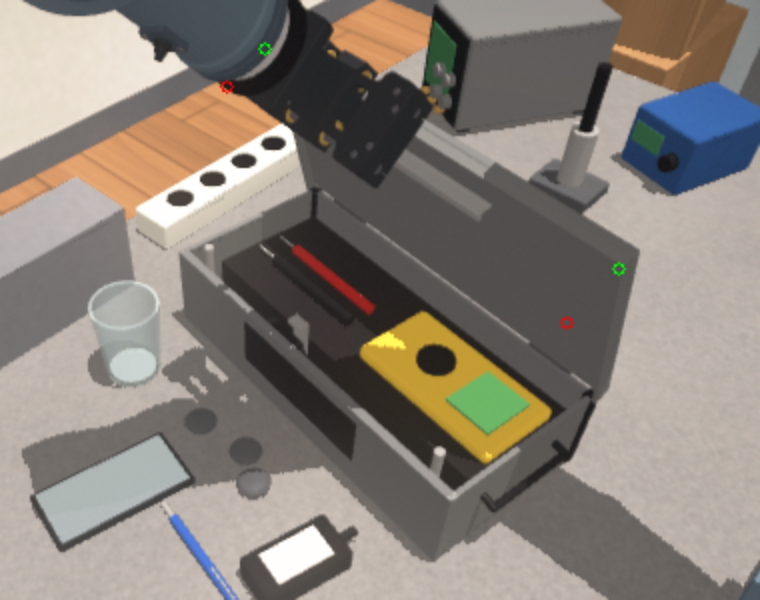

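The lid's near front corner, at (638,250), is beyond the 1.27 rad mark. The lid stands well open, and the gripper is clear of it with no force on the wrist. I'm handing the job in.

```bash
python3 -c "
from workcell import *
print(finish_job())"
```

```text
the job is handed in; nothing more can be done
None
```

I freed the latch and left the lid standing open at about 1.27 rad or more, with the gripper clear and the bystanders apparently undisturbed in the last picture; the job is handed in at about 31 s, but no verdict was shown.

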